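Clamp the V-block with a T-bolt in the slot table

ROBOT

A 7-joint arm with a two-finger parallel gripper is mounted at the origin on a cart in front of the work surface, level with it; the furniture and walls round the work are solid. World frame = base frame: x ahead of the robot, y to its left, z up, the work surface at z = 0. Lengths are in m, angles in degrees, forces in N, time in s.
With the tool pointing down it reaches from about 0.425 to 0.875 m from the base axis. Payload 4.7 kg.
Tool frame: the origin (TCP) lies at the very end of the fingers, on their centre line; the grasp point (between the pads) lies 19 mm behind it (env.grasp_offset is the distance from the TCP to the grasp point, in m); z points along the fingers, y is the line along which they close (so a half turn about z gives the same grasp; the last joint's range is limited). The gripper opens to 87 mm and grips with 3 to 60 N. Pads are 19 mm wide; open, the fingers measure 117 mm over their backs; the gripper's body (75 mm by 190 mm) begins 51 mm behind the grasp point.
Start: joints at [64.406, 18.392, -4.016, 83.108, 1.295, 78.541, -3.26], TCP at [0.289, -0.582, 0.223] pointing down, gripper open.
Joint ranges: [-163.93, 163.93], [-17.29, 119.83], [-79.2, 71.16], [3.27, 140.29], [-89.18, 269.18], [5.43, 117.66], [-154.24, 154.24]. Speed limits (degrees/s): [147.25, 147.25, 180, 180, 180, 180, 180].

INTERFACE

Orientations are given as [roll, pitch, yaw] about the fixed x, y, z axes, in that order (R = Rz(yaw) Ry(pitch) Rx(roll)).
In Python, from cell import env gives the robot as it stands. The module is installed in compiled form; this text tells all that it offers.
- The arm moves only by the tool drive_tool, never from a script. Its argument "moves" is one flat list of numbers, 5 for each row, row after row: the shift along the tool's x, y, z in units of 40 mm (1.0 is 40 mm), then the turn about the tool's z in units of 10 degrees (1.0 is 10 degrees), then the finger opening in mm, from 0 to 87. A call has 1 to 5 rows; each row is the pose to reach, as a shift and turn from the pose commanded when the call began, along the tool's axes at that moment; what a row does not reach only later rows make up. A row lasts 1/8 s, in which the tool goes at most 62.5 mm and 10.7 degrees, less where a joint would pass 70% of its speed; a pose out of reach is approached as far as the arm can. A call with a gripper value outside its range is refused whole. The fingers move at their own pace and stop on an object; "squeeze" is the grip in N (left out, the last holds). Time passes only in rows, so rows that repeat a pose let the fingers close. It gives the time, the measured TCP pose, the force, the opening and the grip force at its end, in the units of the state.
- env.get_obs(): the state, without advancing time (a new reading comes with each control period).
- env.read_camera(name): name is "side" or "top" or "wrist"; returns (picture, depth): 420x560x3 uint8, red, green, blue; 420x560 float32, m along the optical axis (not along the pixel's ray), 0 where there is no reading.
- env.camera_model(name): a dict with "K" (3x3 intrinsics, pixels), "k1" (the pictures are not rectified: a ray, as slopes to the right and down, at radius r is drawn at 1 + k1 r^2 times it, then the intrinsics apply), "rvec" (rotation vector, rad) and "tvec" (3), from world to camera coordinates, as OpenCV has them; the wrist camera has in their place "tool_from_camera" (4x4, takes a point from camera to tool coordinates, whose origin is the TCP and whose axes are the flange's). Camera axes: x right, y down, z forward; pixel columns grow to the right and rows downward; lengths in m; the calibration is good to about 2 mm. A picture is of the moment at which its call begins: read the wrist's pose just before it. camera_model takes no time and is no camera call.
- env.sign_off(): hands the job in; it is judged then, once.
The state is a dict: "time_s": time; "qpos": joint angles; "joint_velocities": joint speeds; "effort": joint torques, N m; "tool_pos": TCP position; "tool_rot": TCP orientation; "force": force on the tool from outside, world axes, zero at the start; "wrist_torque": the same for the moment, N m; "grip_width": finger opening in m; "grasp_force": force on a finger pad.
Only numpy, scipy, OpenCV 4.12 (cv2) and the standard library are available. Lean on these libraries where they do the work, as an engineer would, in place of code of your own. Each camera call takes 0.05 s, during which the arm holds its last target. There are 200 camera calls.

TASK

Clamp the V-block to the slot table where it stands: lift the T-bolt out of its stand, lower its head lengthwise through the free part of the slot, turn it a quarter turn clockwise so that the head lies square under the lips, and slide it upright and fully home into the notch of the V-block's foot. Then take hold of the winged nut and turn it clockwise until it is firmly tight on the foot and the bolt is drawn up. Do not shove the V-block along the slot or disturb the small things lying about.

Things in the scene. Friction and masses are not known exactly. Their poses are not given: they have to be found in the camera images.
- slot_table: aluminium T-slot table, 84 (x) x 236 (y) x 40.5 mm, fixed, dark end caps. Origin: centre of underside. One slot along its y in the middle of its top, y = -110 to +110 mm, closed at both ends: mouth 28 mm wide, lips 13 mm thick (z = 27.5 to 40.5 mm), below them a chamber 51.6 mm wide, 13.5 mm high (floor at z = 14 mm). Smooth, lightly oiled.
- slot_entry (a point): a point in the middle of the free part of the slot's mouth, at the height of the table's top, 65 mm from the table's centre to -y; the slot is always free of the V-block for at least 40 mm either side of it. Axes as the slot table.
- v_block: steel V-block, 66 mm wide (x), astride the slot near its +y end; top 28 mm above the table's top. Origin: middle of its underside, on the table's top. A foot 10 mm thick, 62 mm wide reaches 73 mm from the origin to -y; in it over the slot a notch 16 mm wide, open to -y. It slides along the slot only, stiffly (about 10 N); its place along the slot varies.
- notch_seat (a point): the place of the bolt's axis when the bolt is home at the closed end of the notch, on the foot's upper face (50.5 mm above the worktop). From here the notch runs 34 mm to its open end, along the table's -y.
- bolt_stand: low grey plastic stand, 46 x 74 x 16 mm, fixed, with a pocket 10 mm deep (floor at z = 6 mm) in which the T-bolt's head stands loosely. Origin: centre of its underside.
- t_bolt: steel T-bolt, 130 mm tall, upright in the stand (0.3 to 0.5 kg with nut). Origin: centre of head's underside, z up. Head 50 (y) x 24 (x) x 11 mm, corners +x+y and -x-y eased: in the chamber it turns clockwise (from above) from lengthwise to square and stops about 5 deg beyond; anticlockwise it jams. Thread 12 mm dia; square tail 14 x 14 mm, faces across x and y, z = 98 to 130 mm.
- bolt_tail (a point): on the bolt's axis, in the middle of its square tail where it can be gripped, 117 mm above the head's underside; axes as the bolt. Pushed sideways only up here the bolt can pivot in the grip and its head jam in the chamber: while it slides, keep it upright, best with one finger before and one behind the tail along the slot.
- clamp_nut (a joint): turn of the captive nut on the bolt (rad), grows clockwise from above; it goes down 2.23 mm per rad; friction 0.12 N m. Starts at 0 to 0.3; at 0 its underside is 39 mm above the head's underside: with the bolt on the chamber floor it clears the foot by 1.8 to 2.5 mm. Then it lifts the bolt 2.5 mm till the head bears under the lips, near 2.25; firmly tight, with clearly more torque, from about 2.6.
- nut_grip (a point): middle of the nut's wing bar: 70 mm long (nut's y), 22 mm wide (x), 18 mm high, rounded edges; 47 mm above the nut's underside on a hub 22 mm in diameter with a 30 mm flange at the bottom. The bolt's tail stands through it, reaching 44 to 51 mm above this point. Axes as the nut: z up, y along the wings.
- tape: bystander: roll of paper label tape lying flat, 62 mm across, 19 mm high; origin centre of underside
- dish: bystander: glass Petri dish, 62 mm across, 16 mm high; origin centre of underside
- forceps: bystander: steel forceps lying flat, 128 mm long; origin centre of underside
- coverslips: bystander: small carton, 40 x 62 x 24 mm; origin centre of underside
There are look-alikes about, which are no part of the job. What is shaped like the t_bolt but pink or white is not meant.

How it is judged (in metres and radians):
On the way, in this order (a step that is already met when the one before it is completed fails the run):
1. the bolt's head is down in the slot's chamber, lengthwise (z of t_bolt in the frame of slot_table between 0.01 and 0.0172 m and x of t_bolt in the frame of slot_table between -0.008 and 0.008 m and y of t_bolt in the frame of slot_table between -0.11 and 0.11 m and angle between t_bolt's own z axis and vertical below 0.2 rad and angle between the y axis of t_bolt and the y axis of slot_table, either way round below 0.4 rad), for 0.1 s.
2. the bolt stands square under the lips, in the notch of the foot (z of t_bolt in the frame of slot_table between 0.01 and 0.0172 m and x of t_bolt in the frame of slot_table between -0.008 and 0.008 m and y of t_bolt in the frame of slot_table between -0.11 and 0.11 m and angle between t_bolt's own z axis and vertical below 0.2 rad and angle between the y axis of t_bolt and the x axis of slot_table, either way round below 0.22 rad and horizontal distance between t_bolt and notch_seat below 0.012 m), for 0.2 s.
At the end, for the whole second after the job is handed in: Bolt upright (6 deg), head under the lips, square to the slot (12 deg), axis within 12 mm of the notch seat, drawn up 1.5 mm or more off the chamber floor; bolt and nut press on the V-block with over 15 N, nut turned past 1.9 rad; V-block within 10 mm of its start; at rest (z of t_bolt in the frame of slot_table between 0.0155 and 0.019 m and angle between the y axis of t_bolt and the x axis of slot_table, either way round below 0.22 rad and horizontal distance between t_bolt and notch_seat below 0.012 m and angle between t_bolt's own z axis and vertical below 0.1 rad and value of joint clamp_nut above 1.9 rad and contact force between t_bolt and v_block above 15 N and distance of v_block from where it was at the start of the episode below 0.01 m and linear speed of t_bolt below 0.02 m/s); the robot touches nothing.
It fails at once if a bystander (tape, dish, forceps or carton) is moved by more than 30 mm (distance of any of tape, dish, forceps, coverslips from where it was at the start of the episode above 0.03 m).
It fails at once if the V-block is shoved more than 20 mm along the slot (distance of v_block from where it was at the start of the episode above 0.02 m).
It also fails if it takes over 69 s, if anything falls off the work surface, if the arm or the gripper's body presses on something with over 40 N, if the wrist force passes 120 N, or if a joint passes its speed limit or range.

## Working session

There is one attempt and no reset: what is moved stays moved. The work goes in short steps, Python scripts to look and compute and a tool call to move; the robot and the scene stay as the last step left them, time stands still between calls to the robot, and variables do not carry over. Pictures are saved under pics/ and viewed, at most 10 in all, crops included, and the job is handed in when it is done.

Besides the shell and the picture viewer there is one more tool, called after ">>>" as a command line: name --argument value ..., lists and objects as JSON in quotes. drive_tool: Moves the arm, as the interface text tells. Its arguments: {"type":"object","properties":{"moves":{"type":"array","items":{"type":"number"}},"squeeze":{"type":"number"}},"required":["moves"]}

```bash
mkdir -p pics; cat > h.py <<'E'
import numpy as np, cv2
from cell import env
from scipy.spatial.transform import Rotation as R
def model(n):
    m=env.camera_model(n); K=np.array(m["K"],float); k1=m["k1"]
    if n=="wrist":
        o=env.get_obs(); T=np.eye(4); T[:3,:3]=R.from_euler('xyz',o["tool_rot"],degrees=True).as_matrix(); T[:3,3]=o["tool_pos"]
        C=T@np.array(m["tool_from_camera"])
        return K,k1,C
    Rm=cv2.Rodrigues(np.array(m["rvec"],float))[0]; C=np.eye(4); C[:3,:3]=Rm.T; C[:3,3]=-Rm.T@np.array(m["tvec"]).ravel()
    return K,k1,C
def slopes(M,uv):
    K,k1,C=M; uv=np.atleast_2d(np.array(uv,float))
    d=np.c_[(uv[:,0]-K[0,2])/K[0,0],(uv[:,1]-K[1,2])/K[1,1]]; s=d.copy()
    for _ in range(20): s=d/(1+k1*(s**2).sum(1,keepdims=True))
    return s
def plane(M,uv,z):
    C=M[2]; r=np.c_[slopes(M,uv),np.ones(len(np.atleast_2d(uv)))]@C[:3,:3].T
    return C[:3,3]+r*((z-C[2,3])/r[:,2])[:,None]
def cloud(M,D):
    h,w=D.shape; v,u=np.mgrid[:h,:w]; s=slopes(M,np.c_[u.ravel(),v.ravel()]); d=D.ravel()[:,None]
    return (np.c_[s*d,d]@M[2][:3,:3].T+M[2][:3,3]).reshape(h,w,3)
def proj(M,P):
    K,k1,C=M; p=(np.atleast_2d(P)-C[:3,3])@C[:3,:3]; s=p[:,:2]/p[:,2:]; s=s*(1+k1*(s**2).sum(1,keepdims=True))
    return s*[K[0,0],K[1,1]]+K[:2,2]
def shot(n):
    M=model(n); p,d=env.read_camera(n); return M,p,d
def save(f,p): cv2.imwrite('pics/'+f,cv2.cvtColor(p,cv2.COLOR_RGB2BGR))
E
python3 - <<'E'
from h import *
o=env.get_obs(); print({k:np.round(v,3) for k,v in o.items()}, env.grasp_offset)
for n in("top","side"):
    M,p,d=shot(n); save(n+'0.png',p); np.savez(n+'0.npz',p=p,d=d); print(n,M[2].round(3).tolist())
print(np.array(env.camera_model("wrist")["tool_from_camera"]).round(3))
E
```

```text
{'time_s': np.float64(0.0), 'qpos': array([64.407, 18.438, -4.018, 83.176,  1.295, 78.54 , -3.262]), 'joint_velocities': array([-0.051,  0.034, -0.088, -0.004,  0.047,  0.008,  0.009]), 'effort': array([-0.0000e+00, -4.9129e+01, -4.0400e-01, -3.1252e+01, -6.4000e-02,
        4.4000e-02,  0.0000e+00]), 'tool_pos': array([ 0.289, -0.582,  0.221]), 'tool_rot': array([-1.79891e+02,  5.00000e-03,  2.64030e+01]), 'force': array([-0.049,  0.244, -0.41 ]), 'wrist_torque': array([ 0.028, -0.041, -0.006]), 'grasp_force': np.float64(0.0), 'grip_width': np.float64(0.087)} 0.0187
top [[-0.013, -0.997, 0.082, 0.479], [-1.0, 0.014, 0.007, 0.025], [-0.008, -0.082, -0.997, 0.951], [0.0, 0.0, 0.0, 1.0]]
side [[-0.852, -0.332, 0.405, 0.105], [-0.524, 0.546, -0.654, 0.689], [-0.004, -0.769, -0.639, 0.783], [0.0, 0.0, 0.0, 1.0]]
[[ 0.    -0.971 -0.241  0.066]
 [ 1.     0.     0.     0.   ]
 [-0.    -0.241  0.971 -0.161]
 [ 0.     0.     0.     1.   ]]
```

View pics/top0.png

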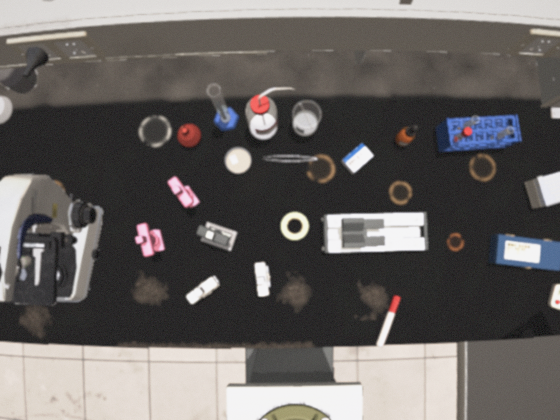

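View pics/side0.png

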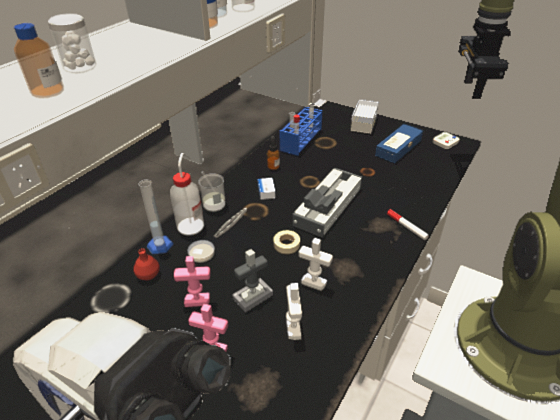

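The real bolt is the dark steel one in the grey stand, at top (217,236) and side (252,270). The look-alikes are pink at top (183,193) and (150,240), and white at (203,290) and (262,278). The table is at top (375,233), with the V-block on its left (+y) end and the free slot on its right.

```bash
python3 - <<'E'
from h import *
out=[]
for n,(u0,v0,u1,v1) in dict(top=(190,205,440,265),side=(225,240,285,315)).items():
    f=np.load(n+'0.npz'); out.append(cv2.resize(f['p'][v0:v1,u0:u1],None,fx=3 if n=='top' else 4,fy=3 if n=='top' else 4,interpolation=cv2.INTER_CUBIC))
c=np.zeros((out[0].shape[0]+out[1].shape[0],750,3),np.uint8); c[:180]=out[0]; c[180:,:240]=out[1]; 
save('crop0.png',c)
M=model("top"); f=np.load('top0.npz'); X=cloud(M,f['d']); p=f['p'].astype(int)
# bolt region
r=X[215:260,190:245].reshape(-1,3); 
for lo,hi in((.125,.15),(.085,.11),(.075,.12),(.01,.022)):
    q=r[(r[:,2]>lo)&(r[:,2]<hi)]; 
    if len(q)>3:
        b=cv2.minAreaRect((q[:,:2]*1000).astype(np.float32)); print(lo,hi,len(q),q.mean(0).round(4),b)
# table
r=X[200:265,315:440].reshape(-1,3)
for lo,hi in((.035,.046),(.046,.056),(.06,.075)):
    q=r[(r[:,2]>lo)&(r[:,2]<hi)]; b=cv2.minAreaRect((q[:,:2]*1000).astype(np.float32)); print('T',lo,hi,len(q),q.mean(0).round(4),b)
mask=((X[...,2]>.02)&(X[...,2]<.09)).astype(np.uint8)[195:270,310:445]
b=cv2.minAreaRect(np.argwhere(mask)[:,::-1].astype(np.float32)); print(b)
E
```

```text
0.125 0.15 51 [0.5026 0.169  0.1352] ((502.5981140136719, 169.50242614746094), (14.353700637817383, 13.444734573364258), 71.11005401611328)
0.085 0.11 295 [0.5024 0.1679 0.0998] ((502.83172607421875, 170.05783081054688), (70.66986083984375, 22.36613655090332), 67.61009979248047)
0.075 0.12 301 [0.5024 0.1678 0.1001] ((502.83172607421875, 170.05783081054688), (70.66986083984375, 22.36613655090332), 67.61009979248047)
0.01 0.022 303 [0.5024 0.1643 0.0155] ((502.9017639160156, 169.63084411621094), (74.10731506347656, 46.12406921386719), 70.17594909667969)
T 0.035 0.046 1929 [ 0.5051 -0.1997  0.0404] ((505.8831481933594, -189.12705993652344), (85.50440216064453, 237.75169372558594), 0.38655713200569153)
T 0.046 0.056 544 [ 0.5065 -0.1732  0.0508] ((509.29595947265625, -157.49044799804688), (70.25068664550781, 98.2004623413086), 1.2593486309051514)
T 0.06 0.075 529 [ 0.5059 -0.1317  0.0673] ((505.67138671875, -132.29547119140625), (66.46825408935547, 47.17905807495117), 0.6862759590148926)
((64.61419677734375, 36.66810607910156), (38.040523529052734, 104.54981231689453), 88.4306411743164)
```

View pics/crop0.png

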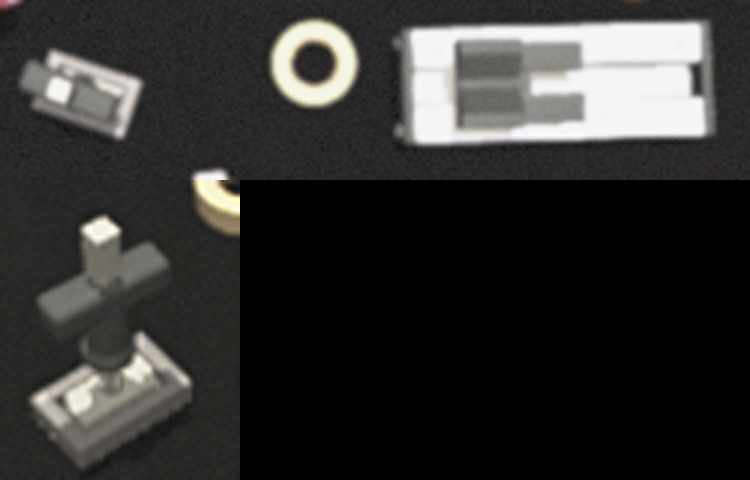

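The crop confirms it: dark wings and a pale square tail in the grey stand. Depth agrees with the given sizes: tail top 0.135 (expected 0.136), wing top near 0.100 (0.101), stand 74x46, table 237x85.

```bash
cat >> h.py <<'E'
def plan(*wps):
    """world waypoints (x,y,z,psi) -> row numbers in the tool's units"""
    o=env.get_obs(); Rm=R.from_euler('xyz',o["tool_rot"],degrees=True).as_matrix()
    Rm=R.from_euler('xyz',[180,0,o["tool_rot"][2]],degrees=True).as_matrix()
    for w in wps:
        d=Rm.T@(np.array(w[:3])-o["tool_pos"])/.04; t=-((w[3]-o["tool_rot"][2]+180)%360-180)/10
        print(w,'->',d.round(3).tolist(),round(t,2),'dist mm',round(np.linalg.norm(d)*40))
E
python3 -c "
from h import *
plan((.45,-.32,.22,70.2),(.5026,.1695,.22,70.2))"
```

```text
(0.45, -0.32, 0.22, 70.2) -> [6.521, -4.07, 0.039] -4.38 dist mm 307
(0.5026, 0.1695, 0.22, 70.2) -> [13.14, -14.447, 0.039] -4.38 dist mm 781
```

>>> drive_tool --moves '[6.5, -4.1, 0, -4.38, 87, 6.5, -4.1, 0, -4.38, 87, 6.5, -4.1, 0, -4.38, 87, 6.5, -4.1, 0, -4.38, 87, 6.5, -4.1, 0, -4.38, 87]'

```text
time_s: 0.72
tool_pos: [0.4497, -0.3174, 0.2223]
tool_rot: [-180.0, -0.0, 70.3]
force: [0.9, 0.5, 0.0]
grip_width: 0.087
grasp_force: 0.0
```

```bash
python3 -c "
from h import *
print(env.get_obs()['tool_rot'],env.get_obs()['tool_pos'])
plan((.5026,.1695,.22,70.2))"
```

```text
[-1.79985236e+02 -2.84839748e-03  7.03487802e+01] [ 0.44973439 -0.31740131  0.22227627]
(0.5026, 0.1695, 0.22, 70.2) -> [11.908, -2.849, 0.057] 0.01 dist mm 490
```

>>> drive_tool --moves '[7.5, -1.8, 0, 0, 60, 7.5, -1.8, 0, 0, 60, 7.5, -1.8, 0, 0, 60, 7.5, -1.8, 0, 0, 60, 7.5, -1.8, 0, 0, 60]'

```text
time_s: 1.35
tool_pos: [0.4825, -0.0109, 0.2224]
tool_rot: [180.0, 0.0, 70.2]
force: [1.1, -0.4, 0.8]
grip_width: 0.0605
grasp_force: 0.0
```

```bash
python3 -c "
from h import *
plan((.5026,.1695,.22,70.2))"
```

```text
(0.5026, 0.1695, 0.22, 70.2) -> [4.414, -1.053, 0.06] 0.0 dist mm 182
```

>>> drive_tool --moves '[4.41, -1.05, 0, 0, 50, 4.41, -1.05, 0, 0, 50, 4.41, -1.05, 0, 0, 50, 4.41, -1.05, 0, 0, 50]'

```text
time_s: 1.85
tool_pos: [0.5017, 0.173, 0.2225]
tool_rot: [-179.9, -0.2, 70.7]
force: [-1.1, -1.0, -0.1]
grip_width: 0.0503
grasp_force: 0.0
```

```bash
python3 - <<'E'
from h import *
M,p,d=shot("wrist"); save('w1.png',p); X=cloud(M,d); r=X.reshape(-1,3); r=r[np.hypot(r[:,0]-.5026,r[:,1]-.1695)<.05]
for lo,hi in((.125,.145),(.09,.11),(.01,.022)):
    q=r[(r[:,2]>lo)&(r[:,2]<hi)]
    if len(q)>3: print(lo,hi,len(q),q.mean(0).round(4),cv2.minAreaRect((q[:,:2]*1000).astype(np.float32)))
plan((.5026,.1695,.104,70.2))
E
```

```text
0.125 0.145 310 [0.5034 0.1717 0.1341] ((503.238525390625, 170.98097229003906), (13.708858489990234, 13.409049034118652), 70.70362854003906)
0.09 0.11 1312 [0.5043 0.1747 0.0993] ((502.8816833496094, 170.73638916015625), (69.99368286132812, 21.936965942382812), 67.47697448730469)
0.01 0.022 1046 [0.5053 0.1779 0.0146] ((503.1911926269531, 170.6691131591797), (74.29821014404297, 45.94635009765625), 71.02938079833984)
(0.5026, 0.1695, 0.104, 70.2) -> [0.002, 0.009, 2.954] 0.03 dist mm 118
```

View pics/w1.png

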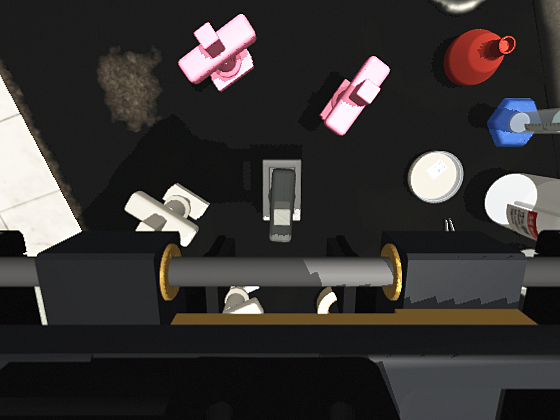

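The wrist view shows the dark bolt centred at (282,200), with pink and white look-alikes well clear. The axis is about (0.503, 0.1705), so I descend and grip the tail.

>>> drive_tool --moves '[0, 0, 1.5, 0, 50, 0, 0, 2.95, 0, 50, 0, 0, 2.95, 0, 50, 0, 0, 2.95, 0, 50]'

```text
time_s: 2.4
tool_pos: [0.5044, 0.1667, 0.1064]
tool_rot: [179.9, -0.1, 70.1]
force: [0.5, 0.4, 0.5]
grip_width: 0.0502
grasp_force: 0.0
```

>>> drive_tool --moves '[0, 0, 0, 0, 5, 0, 0, 0, 0, 5, 0, 0, 0, 0, 5, 0, 0, 0, 0, 5, 0, 0, 0, 0, 5]' --squeeze 45

```text
time_s: 3.02
tool_pos: [0.503, 0.1672, 0.1046]
tool_rot: [180.0, 0.0, 70.2]
force: [-0.0, -0.5, 0.2]
grip_width: 0.0136
grasp_force: 44.8
```

```bash
python3 -c "
from h import *
o=env.get_obs();print(o['tool_pos'],o['tool_rot'],o['grip_width'],o['grasp_force'],o['force'])
plan((.503,.1705,.104,70.2))"
```

```text
[0.50301345 0.1672236  0.10459879] [1.79998400e+02 5.49394352e-03 7.02138408e+01] 0.013623825820777962 44.830567608587444 [-0.04204946 -0.49929225  0.23174227]
(0.503, 0.1705, 0.104, 70.2) -> [0.077, -0.028, 0.015] 0.0 dist mm 3
```

Gripped: width 13.6 mm, 45 N. Lifting, then over to the entry.

>>> drive_tool --moves '[0, 0, -0.3, 0, 5, 0, 0, -0.8, 0, 5, 0, 0, -1.6, 0, 5, 0, 0, -2.5, 0, 5, 0, 0, -2.5, 0, 5]'

```text
time_s: 3.65
tool_pos: [0.5052, 0.1682, 0.2084]
tool_rot: [179.6, -0.2, 70.2]
force: [0.1, 1.0, -3.9]
grip_width: 0.0138
grasp_force: 44.8
```

```bash
python3 -c "
from h import *
o=env.get_obs();print(o['tool_pos'],o['tool_rot'],o['grip_width'],o['grasp_force'],o['force'])
plan((.504,-.05,.205,90.4),(.5063,-.257,.205,90.4))"
```

```text
[0.50521277 0.16821215 0.20842063] [179.63451189  -0.19659661  70.20656962] 0.013783814159560204 44.82957058819011 [ 0.09752651  1.03638277 -3.89219977]
(0.504, -0.05, 0.205, 90.4) -> [-5.143, 1.819, 0.086] -2.02 dist mm 218
(0.5063, -0.257, 0.205, 90.4) -> [-9.993, 3.625, 0.086] -2.02 dist mm 425
```

>>> drive_tool --moves '[-0.7, 0.25, 0, -0.4, 5, -2, 0.7, 0, -0.8, 5, -3.3, 1.2, 0, -1.2, 5, -4.5, 1.6, 0, -1.6, 5, -5.5, 2, 0, -2.02, 5]'

```text
time_s: 4.28
tool_pos: [0.5027, -0.0693, 0.2036]
tool_rot: [-179.9, 0.0, 90.5]
force: [0.2, 1.0, -3.0]
grip_width: 0.0137
grasp_force: 44.8
```

```bash
python3 -c "
from h import *
o=env.get_obs();print(o['tool_pos'],o['tool_rot'],o['grip_width'],o['grasp_force'],o['force'])
plan((.5063,-.257,.205,90.4))"
```

```text
[ 0.50267857 -0.06928034  0.20355697] [-1.79907169e+02  2.38029010e-02  9.04548341e+01] 0.013735276332046756 44.83196570305154 [ 0.16490325  0.96439954 -2.97007593]
(0.5063, -0.257, 0.205, 90.4) -> [-4.694, 0.053, -0.036] 0.01 dist mm 188
```

>>> drive_tool --moves '[-1.2, 0.03, 0, 0, 5, -2.5, 0.05, 0, 0, 5, -3.7, 0.05, 0, 0, 5, -4.5, 0.05, 0, 0, 5, -4.7, 0.05, 0, 0, 5]'

```text
time_s: 4.9
tool_pos: [0.5056, -0.2577, 0.203]
tool_rot: [-179.9, -0.0, 90.2]
force: [-0.3, 1.1, -3.6]
grip_width: 0.0136
grasp_force: 44.8
```

>>> drive_tool --moves '[0, 0, 0, 0, 5, 0, 0, 0, 0, 5]'

```text
time_s: 5.15
tool_pos: [0.5075, -0.2528, 0.2043]
tool_rot: [-180.0, -0.1, 90.6]
force: [0.0, -0.1, -2.2]
grip_width: 0.0137
grasp_force: 44.8
```

```bash
python3 - <<'E'
from h import *
o=env.get_obs();print(o['tool_pos'],o['tool_rot'])
for n in("wrist","side","top"):
    M,p,d=shot(n); save(n[0]+'2.png',p); X=cloud(M,d); np.savez(n[0]+'2.npz',p=p,X=X)
    Q=X.reshape(-1,3); r=Q[(np.hypot(Q[:,0]-.506,Q[:,1]+.254)<.045)]
    print(n)
    for lo,hi in((.1,.112),(.19,.203),(.165,.19),(.11,.13)):
        q=r[(r[:,2]>lo)&(r[:,2]<hi)]
        if len(q)>9: print(lo,hi,len(q),q.mean(0).round(4),cv2.minAreaRect((q[:,:2]*1000).astype(np.float32)))
    # table edges
    q=Q[(abs(Q[:,2]-.0405)<.006)&(abs(Q[:,0]-.506)<.06)&(Q[:,1]<-.21)&(Q[:,1]>-.3)]
    if len(q)>50:
        for y in(-.22,-.24,-.26,-.28):
            xs=np.sort(q[abs(q[:,1]-y)<.006,0])
            if len(xs)>5:
                g=np.diff(xs); k=g.argmax(); print(y,xs[0].round(4),xs[k].round(4),xs[k+1].round(4),xs[-1].round(4),len(xs))
    f=Q[(abs(Q[:,2]-.0505)<.004)&(abs(Q[:,0]-.506)<.035)]; 
    if len(f)>20: print('foot',f.min(0).round(4),f.max(0).round(4),cv2.minAreaRect((f[:,:2]*1000).astype(np.float32)))
E
python3 -c "
import cv2,numpy as np
a=cv2.imread('pics/w2.png');b=cv2.imread('pics/s2.png')
cv2.imwrite('pics/ws2.png',np.hstack([cv2.resize(a,(400,300)),cv2.resize(b[100:310,200:480],(400,300))]))"
```

```text
[ 0.50745155 -0.25280805  0.20431564] [-1.79983351e+02 -5.56267930e-02  9.05515202e+01]
wrist
0.1 0.112 30 [ 0.5066 -0.2254  0.1095] ((505.4600524902344, -225.04306030273438), (1.5612390041351318, 19.649980545043945), 84.31182861328125)
0.19 0.203 2492 [ 0.5088 -0.2364  0.199 ] ((509.18414306640625, -249.62887573242188), (69.70653533935547, 22.757171630859375), 89.84876251220703)
0.165 0.19 42 [ 0.5085 -0.2153  0.1876] ((508.6325988769531, -215.7967529296875), (20.239248275756836, 2.6164627075195312), 3.0585100650787354)
0.11 0.13 52 [ 0.5041 -0.2253  0.1143] ((505.4129638671875, -225.51019287109375), (19.53129005432129, 2.2510628700256348), 2.4231934547424316)
-0.22 0.4653 0.4923 0.5211 0.5484 627
-0.24 0.4646 0.4923 0.5207 0.5481 524
-0.26 0.4654 0.4891 0.5315 0.549 438
-0.28 0.4651 0.4868 0.5309 0.5484 386
foot [ 0.4752 -0.2052  0.0466] [ 0.5383 -0.1103  0.0545] ((506.90447998046875, -157.9281005859375), (95.34180450439453, 62.76589584350586), 89.228271484375)
side
0.1 0.112 38 [ 0.4995 -0.2364  0.108 ] ((495.9236755371094, -242.92257690429688), (47.49051284790039, 21.747762680053
[... 648 characters left out ...]
.0545] ((500.8612976074219, -204.88592529296875), (67.40637969970703, 1076.2109375), 0.5925056338310242)
top
0.19 0.203 191 [ 0.5078 -0.2291  0.1996] ((508.0030212402344, -230.26077270507812), (30.2376708984375, 20.758840560913086), 88.55488586425781)
0.11 0.13 98 [ 0.5055 -0.233   0.1161] ((507.1474914550781, -246.9227752685547), (45.23392868041992, 23.124914169311523), 88.67579650878906)
-0.22 0.4643 0.4914 0.5207 0.5483 131
-0.24 0.4638 0.4911 0.5204 0.5481 136
-0.26 0.4657 0.4907 0.5245 0.5475 113
-0.28 0.4653 0.4924 0.5287 0.5473 107
foot [ 0.472  -0.2069  0.0465] [0.5375 0.5032 0.0545] ((503.67169189453125, 148.1947784423828), (64.40709686279297, 709.9713745117188), 0.3624330461025238)
```

View pics/ws2.png

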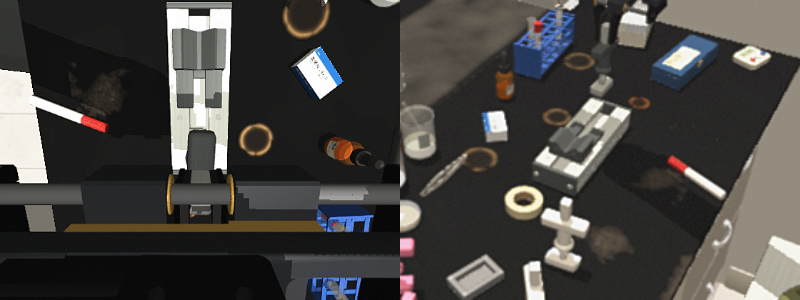

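The bolt hangs upright over the free slot. The head is about 1 mm to +x of the slot's middle (wrist edges 0.4923 and 0.5209). I shift it and lower to just above the mouth.

>>> drive_tool --moves '[0, -0.01, 0.4, 0, 5, 0, -0.02, 1.0, 0, 5, 0, -0.02, 1.5, 0, 5, 0, -0.02, 1.5, 0, 5, 0, -0.02, 1.5, 0, 5]'

```text
time_s: 5.92
tool_pos: [0.5066, -0.2549, 0.1449]
tool_rot: [180.0, 0.0, 90.4]
force: [-0.3, 0.1, -3.0]
grip_width: 0.0137
grasp_force: 44.8
```

>>> drive_tool --moves '[0, 0, 0, 0, 5, 0, 0, 0, 0, 5]'

```text
time_s: 6.18
tool_pos: [0.5068, -0.2552, 0.1453]
tool_rot: [179.9, 0.0, 90.4]
force: [-0.6, -0.5, -4.3]
grip_width: 0.0139
grasp_force: 44.8
```

```bash
python3 - <<'E'
from h import *
for n in("top","side","wrist"):
    o=env.get_obs();print(n,o['tool_pos'].round(4),o['tool_rot'].round(2),o['force'].round(1))
    M,p,d=shot(n); X=cloud(M,d); Q=X.reshape(-1,3)
    q=Q[(abs(Q[:,2]-.0405)<.004)&(abs(Q[:,0]-.506)<.06)&(Q[:,1]<-.08)&(Q[:,1]>-.3)]
    e=[]
    for y in np.arange(-.295,-.09,.01):
        xs=q[abs(q[:,1]-y)<.005,0]
        if len(xs)>6: e.append((y,xs.min(),xs.max()))
    e=np.array(e); m=(e[:,1]+e[:,2])/2; k=abs(m-np.median(m))<.003; print('axis x at -.25, slope deg',np.polyval(np.polyfit(e[k,0],m[k],1),-.25).round(4),np.degrees(np.polyfit(e[k,0],m[k],1)[0]).round(2), 'width',np.median(e[:,2]-e[:,1]).round(4))
    r=Q[(abs(Q[:,0]-.506)<.02)&(abs(Q[:,1]+.25)<.04)]
    for lo,hi in((.048,.062),(.12,.145)):
        z=r[(r[:,2]>lo)&(r[:,2]<hi)]
        if len(z)>9: print(lo,len(z),z.min(0).round(4),z.max(0).round(4),cv2.minAreaRect((z[:,:2]*1000).astype(np.float32)))
    if n!='side': save('c3%s.png'%n,p)
    else: save('c3s.png',cv2.resize(p[150:290,270:420],None,fx=4,fy=4,interpolation=cv2.INTER_CUBIC))
E
```

```text
top [ 0.5068 -0.2552  0.1453] [1.7993e+02 5.0000e-02 9.0400e+01] [-0.6 -0.5 -4.3]
axis x at -.25, slope deg 0.5063 -0.29 width 0.0835
0.048 78 [ 0.4949 -0.2522  0.0499] [ 0.5177 -0.2265  0.0619] ((506.295654296875, -239.47610473632812), (25.871904373168945, 22.47508430480957), 88.8470230102539)
0.12 183 [ 0.4972 -0.2479  0.1289] [ 0.5212 -0.2167  0.145 ] ((509.3648681640625, -232.36988830566406), (31.206226348876953, 24.03236198425293), 89.26792907714844)
side [ 0.5067 -0.2551  0.1452] [1.7995e+02 4.0000e-02 9.0400e+01] [ 0.5 -0.8 -3.4]
axis x at -.25, slope deg 0.5034 -0.62 width 0.0825
0.048 109 [ 0.4913 -0.2781  0.0481] [ 0.5173 -0.2224  0.0613] ((504.3119812011719, -250.34011840820312), (55.59315490722656, 25.871973037719727), 89.3171615600586)
0.12 154 [ 0.4904 -0.2832  0.1208] [ 0.5162 -0.2138  0.1446] ((503.515625, -248.52932739257812), (69.64018249511719, 25.463115692138672), 88.65714263916016)
wrist [ 0.5066 -0.2551  0.145 ] [1.7996e+02 3.0000e-02 9.0400e+01] [-0.9  0.2 -3.4]
axis x at -.25, slope deg 0.5069 -0.66 width 0.0837
0.048 61 [ 0.4948 -0.2296  0.0488] [ 0.5145 -0.2271  0.0576] ((504.6623840332031, -227.89285278320312), (19.560516357421875, 2.5132107734680176), 2.953773260116577)
0.12 2556 [ 0.492  -0.2863  0.1261] [ 0.5224 -0.2169  0.1449] ((506.1336364746094, -251.2823944091797), (69.66300201416016, 29.92254066467285), 81.57595825195312)
```

View pics/c3s.png

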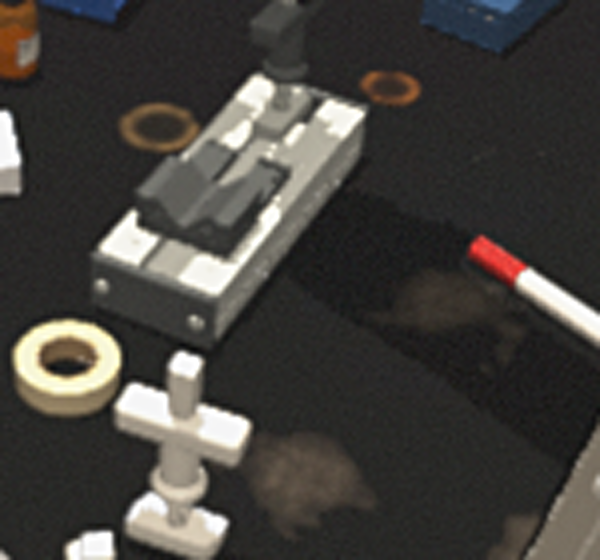

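The head sits centred over the mouth (top view: head x 506.3, table axis 506.3, yaw about 0.4°). Lowering into the chamber.

>>> drive_tool --moves '[0, 0, 0.15, 0, 5, 0, 0, 0.35, 0, 5, 0, 0, 0.55, 0, 5, 0, 0, 0.76, 0, 5, 0, 0, 0.76, 0, 5]'

```text
time_s: 6.95
tool_pos: [0.506, -0.2548, 0.1134]
tool_rot: [-179.9, -0.0, 90.4]
force: [-0.2, 0.0, -3.1]
grip_width: 0.0137
grasp_force: 44.9
```

>>> drive_tool --moves '[0, 0, 0, 0, 5, 0, 0, 0, 0, 5]'

```text
time_s: 7.2
tool_pos: [0.5065, -0.255, 0.1143]
tool_rot: [180.0, 0.0, 90.4]
force: [0.4, -0.2, -3.7]
grip_width: 0.0138
grasp_force: 44.9
```

Bottom at about 0.0157 with no contact. I lower 1 mm more, then turn clockwise, compensating for the 3 mm offset of the bolt from the TCP.

>>> drive_tool --moves '[0, 0, 0.03, 0, 5, 0.004, -0.018, 0.03, 1.3, 5, 0.009, -0.034, 0.03, 2.5, 5, 0.016, -0.046, 0.03, 3.6, 5, 0.022, -0.053, 0.03, 4.5, 5]'

```text
time_s: 7.82
tool_pos: [0.5042, -0.2541, 0.113]
tool_rot: [180.0, 0.0, 47.1]
force: [-0.6, -0.1, -3.3]
grip_width: 0.0134
grasp_force: 44.9
```

>>> drive_tool --moves '[0.001, -0.012, 0, 0.9, 5, 0.004, -0.023, 0, 1.8, 5, 0.008, -0.034, 0, 2.7, 5, 0.014, -0.044, 0, 3.6, 5, 0.022, -0.053, 0, 4.5, 5]'

```text
time_s: 8.45
tool_pos: [0.5033, -0.2519, 0.113]
tool_rot: [180.0, -0.0, 2.1]
force: [-0.2, -0.2, -3.6]
grip_width: 0.0134
grasp_force: 44.9
```

>>> drive_tool --moves '[0, 0, 0, 0, 5, 0, 0, 0, 0, 5]'

```text
time_s: 8.7
tool_pos: [0.5033, -0.252, 0.113]
tool_rot: [180.0, -0.0, 2.6]
force: [0.1, 0.2, -4.3]
grip_width: 0.014
grasp_force: 44.9
```

```bash
python3 - <<'E'
from h import *
o=env.get_obs();print(o['tool_pos'].round(4),o['tool_rot'].round(2),o['force'].round(1),o['wrist_torque'].round(2))
M,p,d=shot("wrist"); save('w4.png',p)
M,p,d=shot("side"); save('s4.png',cv2.resize(p[130:250,300:420],None,fx=4,fy=4,interpolation=cv2.INTER_CUBIC))
X=cloud(M,d).reshape(-1,3);q=X[(X[:,2]>.085)&(X[:,2]<.115)&(np.hypot(X[:,0]-.506,X[:,1]+.254)<.05)]
print(len(q),cv2.minAreaRect((q[:,:2]*1000).astype(np.float32)))
E
```

```text
[ 0.5033 -0.252   0.113 ] [179.99  -0.     2.59] [ 0.1  0.2 -4.3] [ 0.05  0.01 -0.02]
230 ((504.0995178222656, -249.56539916992188), (70.489013671875, 29.8267822265625), 3.4174277782440186)
```

View pics/s4.png

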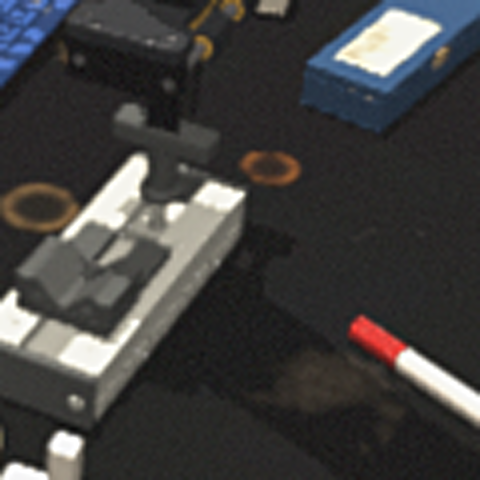

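The bolt stands square in the slot and upright, with the wings across it and no side force. Small yaw trim, then the slide.

>>> drive_tool --moves '[0, 0, 0, 0.2, 5, 0, 0, 0, 0.2, 5]'

```text
time_s: 9.05
tool_pos: [0.5032, -0.2521, 0.1129]
tool_rot: [180.0, 0.0, 0.4]
force: [-1.0, -0.2, -3.9]
grip_width: 0.0133
grasp_force: 44.9
```

```bash
python3 -c "
from h import *
o=env.get_obs();print(o['tool_pos'],o['tool_rot'],o['force'])
x,y,z=o['tool_pos'];plan((x-.0003,y+.04,z,.4),(x-.0005,y+.074,z,.4))"
```

```text
[ 0.5032008  -0.25207699  0.11293265] [1.79994026e+02 3.47988471e-03 4.16496104e-01] [-0.98352259 -0.19075722 -3.88325833]
(np.float64(0.5029007962976801), np.float64(-0.2120769864145979), np.float64(0.11293264968123656), 0.4) -> [-0.0, -1.0, -0.0] 0.0 dist mm 40
(np.float64(0.5027007962976802), np.float64(-0.1780769864145979), np.float64(0.11293264968123656), 0.4) -> [0.001, -1.85, -0.0] 0.0 dist mm 74
```

>>> drive_tool --moves '[0, -0.25, 0, 0, 5, 0, -0.6, 0, 0, 5, 0, -0.95, 0, 0, 5, 0, -1.3, 0, 0, 5, 0, -1.5, 0, 0, 5]'

```text
time_s: 9.68
tool_pos: [0.5029, -0.1904, 0.113]
tool_rot: [-180.0, -0.0, 0.5]
force: [0.4, -1.1, -4.0]
grip_width: 0.0139
grasp_force: 44.9
```

>>> drive_tool --moves '[0, -0.15, 0, 0, 5, 0, -0.3, 0, 0, 5, 0, -0.35, 0, 0, 5, 0, -0.35, 0, 0, 5]'

```text
time_s: 10.18
tool_pos: [0.5027, -0.1782, 0.1129]
tool_rot: [180.0, 0.0, 0.4]
force: [0.1, -0.4, -3.9]
grip_width: 0.0138
grasp_force: 44.9
```

```bash
python3 - <<'E'
from h import *
o=env.get_obs();print(o['tool_pos'].round(4),o['tool_rot'].round(2),o['force'].round(1),o['wrist_torque'].round(2))
for n in("side","top","wrist"):
    M,p,d=shot(n); save('5'+n+'.png',p)
    X=cloud(M,d).reshape(-1,3);q=X[(X[:,2]>.088)&(X[:,2]<.114)&(np.hypot(X[:,0]-.506,X[:,1]+.175)<.045)]
    if len(q)>9: print(n,'wings',len(q),cv2.minAreaRect((q[:,:2]*1000).astype(np.float32)))
    q=X[(X[:,2]>.06)&(X[:,2]<.075)&(abs(X[:,0]-.506)<.045)&(X[:,1]>-.16)&(X[:,1]<-.08)]
    if len(q)>9: print(n,'V',len(q),q.min(0).round(4),q.max(0).round(4),cv2.minAreaRect((q[:,:2]*1000).astype(np.float32)))
    if n=='side': save('s5.png',cv2.resize(p[130:260,280:420],None,fx=4,fy=4,interpolation=cv2.INTER_CUBIC))
E
```

```text
[ 0.5027 -0.1782  0.1129] [179.99   0.     0.42] [ 0.1 -0.4 -3.9] [0.04 0.04 0.  ]
side wings 235 ((502.2693786621094, -176.1624755859375), (69.3904800415039, 30.002946853637695), 0.7243871092796326)
side V 276 [ 0.4685 -0.1594  0.0603] [ 0.5363 -0.1063  0.0732] ((502.3065185546875, -133.04513549804688), (68.19499969482422, 52.59515380859375), 0.8638632297515869)
wrist wings 2603 ((506.9310607910156, -177.20150756835938), (30.242673873901367, 70.12527465820312), 80.60723114013672)
wrist V 2499 [ 0.4874 -0.1563  0.06  ] [ 0.5389 -0.1097  0.0716] ((512.9629516601562, -133.02496337890625), (51.559913635253906, 46.1629753112793), 0.5958364009857178)
```

View pics/s5.png

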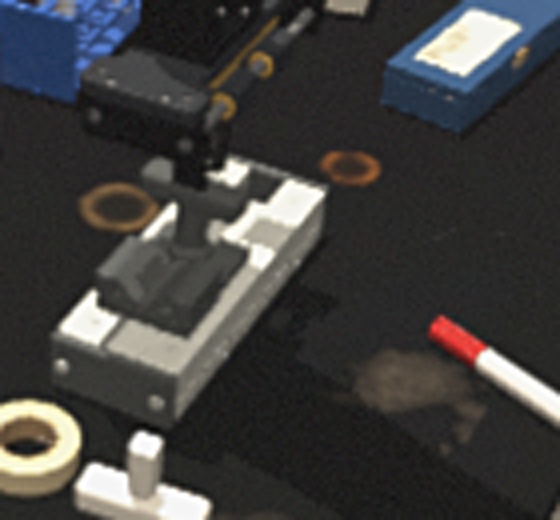

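The bolt is upright inside the notch, about 6 mm short of home, and the V-block has not moved (-0.133). Easing it home.

>>> drive_tool --moves '[0, -0.05, 0, 0, 5, 0, -0.1, 0, 0, 5, 0, -0.12, 0, 0, 5, 0, -0.12, 0, 0, 5]'

```text
time_s: 10.82
tool_pos: [0.5027, -0.1731, 0.113]
tool_rot: [180.0, 0.0, 0.4]
force: [0.7, 0.7, -3.0]
grip_width: 0.0137
grasp_force: 44.9
```

>>> drive_tool --moves '[0, -0.02, 0, 0, 5, 0, -0.03, 0, 0, 5, 0, -0.03, 0, 0, 5]'

```text
time_s: 11.2
tool_pos: [0.5026, -0.1723, 0.113]
tool_rot: [180.0, -0.0, 0.4]
force: [-0.5, -0.7, -3.2]
grip_width: 0.0135
grasp_force: 44.9
```

>>> drive_tool --moves '[0, -0.02, 0, 0, 5, 0, -0.04, 0, 0, 5, 0, -0.04, 0, 0, 5]'

```text
time_s: 11.58
tool_pos: [0.5026, -0.1716, 0.1131]
tool_rot: [179.9, -0.0, 0.4]
force: [-0.6, -4.1, -4.2]
grip_width: 0.0133
grasp_force: 45.0
```

Contact at 4 N, well below the block's 10 N: home. Releasing, rising 10 mm, and turning the hand to start the nut near yaw 178°.

>>> drive_tool --moves '[0, 0.01, 0.01, 0, 5, 0, 0.01, 0.01, 0, 50, 0, 0.01, 0.01, 0, 50, 0, 0.01, -0.2, 0, 50, 0, 0.01, -0.3, 0, 50]'

```text
time_s: 12.2
tool_pos: [0.5033, -0.1704, 0.126]
tool_rot: [180.0, -0.1, 0.5]
force: [-0.6, -0.1, 0.2]
grip_width: 0.0449
grasp_force: 0.0
```

```bash
python3 - <<'E'
from h import *
o=env.get_obs();print(o['tool_pos'].round(4),o['tool_rot'].round(2),o['force'].round(1),o['grip_width'],o['qpos'].round(1))
for n in("side","wrist"):
    M,p,d=shot(n)
    X=cloud(M,d).reshape(-1,3);r=X[(np.hypot(X[:,0]-.506,X[:,1]+.1715)<.045)]
    for lo,hi in((.1,.114),(.136,.15)):
        q=r[(r[:,2]>lo)&(r[:,2]<hi)]
        if len(q)>9: print(n,lo,len(q),q.mean(0).round(4),cv2.minAreaRect((q[:,:2]*1000).astype(np.float32)))
E
```

```text
[ 0.5033 -0.1704  0.126 ] [ 1.7999e+02 -8.0000e-02  4.6000e-01] [-0.6 -0.1  0.2] 0.04489723108857124 [ 34.5   9.1 -20.2 106.4   3.4  65.  -76.5]
side 0.1 139 [ 0.4959 -0.166   0.1057] ((502.9188537597656, -169.29087829589844), (24.402921676635742, 69.5723648071289), 87.15908813476562)
side 0.136 83 [ 0.4994 -0.1614  0.1417] ((501.6408386230469, -167.88645935058594), (23.91812515258789, 65.00951385498047), 0.7194409966468811)
wrist 0.1 2166 [ 0.5219 -0.1725  0.1072] ((506.6253356933594, -172.2151336669922), (21.998035430908203, 69.52360534667969), 88.03882598876953)
wrist 0.136 739 [ 0.5134 -0.1709  0.1425] ((505.4067687988281, -170.7774658203125), (21.28083610534668, 64.7300796508789), 0.41759154200553894)
```

>>> drive_tool --moves '[0.075, 0.03, 0, -1, 50, 0.075, 0.03, 0, -2, 50, 0.075, 0.03, 0, -3, 50, 0.075, 0.03, 0, -4, 50, 0.075, 0.03, 0, -5, 50]'

```text
time_s: 12.92
tool_pos: [0.5056, -0.1719, 0.1249]
tool_rot: [-180.0, -0.0, 50.8]
force: [0.2, -0.0, 0.8]
grip_width: 0.0499
grasp_force: 0.0
```

>>> drive_tool --moves '[0, 0, 0, -1, 50, 0, 0, 0, -2, 50, 0, 0, 0, -3, 50, 0, 0, 0, -4, 50, 0, 0, 0, -5, 50]'

```text
time_s: 13.55
tool_pos: [0.5056, -0.1719, 0.1249]
tool_rot: [-180.0, -0.0, 100.8]
force: [0.1, -0.5, -0.7]
grip_width: 0.0501
grasp_force: 0.0
```

>>> drive_tool --moves '[0, 0, 0, -1, 50, 0, 0, 0, -2, 50, 0, 0, 0, -3, 50, 0, 0, 0, -4, 50, 0, 0, 0, -5, 50]'

```text
time_s: 14.18
tool_pos: [0.5056, -0.1719, 0.1249]
tool_rot: [-180.0, -0.0, 150.8]
force: [-0.2, -0.2, -0.6]
grip_width: 0.0497
grasp_force: 0.0
```

>>> drive_tool --moves '[0, 0, 0, -1, 50, 0, 0, 0, -2, 50, 0, 0, 0, -2.7, 50, 0, 0, 0, -2.7, 50, 0, 0, 0, -2.7, 50]'

```text
time_s: 14.8
tool_pos: [0.5056, -0.172, 0.1249]
tool_rot: [-180.0, -0.0, 177.3]
force: [-0.3, 0.3, -0.8]
grip_width: 0.0502
grasp_force: 0.0
```

```bash
python3 - <<'E'
from h import *
o=env.get_obs();print(o['tool_pos'].round(4),o['tool_rot'].round(2),o['force'].round(1),o['grip_width'],o['qpos'].round(1))
for n in("side","wrist"):
    M,p,d=shot(n); save('6%s.png'%n,p)
    X=cloud(M,d).reshape(-1,3);r=X[(np.hypot(X[:,0]-.506,X[:,1]+.1715)<.045)]
    for lo,hi in((.1,.114),):
        q=r[(r[:,2]>lo)&(r[:,2]<hi)]
        if len(q)>9: print(n,lo,len(q),q.mean(0).round(4),cv2.minAreaRect((q[:,:2]*1000).astype(np.float32)))
plan((.5065,-.172,.1,177.6),(.5065,-.172,.086,177.6))
E
```

```text
[ 0.5056 -0.172   0.1249] [-1.800e+02 -1.000e-02  1.773e+02] [-0.3  0.3 -0.8] 0.050181615285155606 [ 49.2  11.4 -36.6 105.6   7.4  65.4  97.3]
side 0.1 131 [ 0.4932 -0.1655  0.1057] ((502.60675048828125, -169.63473510742188), (25.670360565185547, 69.01498413085938), 86.36688232421875)
wrist 0.1 2291 [ 0.4922 -0.1714  0.1073] ((505.5594482421875, -172.0609893798828), (21.987247467041016, 69.35476684570312), 88.03264617919922)
(0.5065, -0.172, 0.1, 177.6) -> [-0.022, 0.001, 0.623] -0.02 dist mm 25
(0.5065, -0.172, 0.086, 177.6) -> [-0.022, 0.001, 0.973] -0.02 dist mm 39
```

>>> drive_tool --moves '[-0.015, 0, 0.4, -0.05, 50, -0.015, 0, 0.8, -0.05, 50, -0.015, 0, 1.02, -0.05, 50, -0.015, 0, 1.02, -0.05, 50]'

```text
time_s: 15.4
tool_pos: [0.5054, -0.1717, 0.0829]
tool_rot: [179.9, -0.1, 177.9]
force: [0.2, -0.2, 0.9]
grip_width: 0.0497
grasp_force: 0.0
```

>>> drive_tool --moves '[0, 0, 0, 0, 15, 0, 0, 0, 0, 15, 0, 0, 0, 0, 15, 0, 0, 0, 0, 15, 0, 0, 0, 0, 15]' --squeeze 58

```text
time_s: 16.02
tool_pos: [0.5064, -0.1721, 0.0844]
tool_rot: [-180.0, 0.0, 177.9]
force: [-0.9, 0.3, 1.8]
grip_width: 0.0213
grasp_force: 58.0
```

```bash
python3 -c "
from h import *
o=env.get_obs();print({k:np.round(v,3) for k,v in o.items() if k!='effort'})"
```

```text
{'time_s': np.float64(16.025), 'qpos': array([ 48.425,  14.197, -36.263, 107.756,   9.565,  61.027,  96.275]), 'joint_velocities': array([ 0.033,  0.073, -0.049,  0.024, -0.069,  0.016, -0.012]), 'tool_pos': array([ 0.506, -0.172,  0.084]), 'tool_rot': array([-1.79978e+02,  2.40000e-02,  1.77932e+02]), 'force': array([-0.905,  0.327,  1.762]), 'wrist_torque': array([ 0.103, -0.084, -0.002]), 'grasp_force': np.float64(57.999), 'grip_width': np.float64(0.021)}
```

Gripped on the nut (21.3 mm, 58 N). Turning clockwise while following it down.

>>> drive_tool --moves '[0, 0, 0.008, 0.8, 15, 0, 0, 0.016, 1.6, 15, 0, 0, 0.023, 2.4, 15, 0, 0, 0.031, 3.2, 15, 0, 0, 0.039, 4, 15]'

```text
time_s: 16.65
tool_pos: [0.5061, -0.1726, 0.083]
tool_rot: [-179.9, 0.0, 137.7]
force: [-1.3, -2.1, 2.8]
grip_width: 0.0215
grasp_force: 58.0
```

>>> drive_tool --moves '[0, 0, 0.006, 0.8, 15, 0, 0, 0.01, 1.6, 15, 0, 0, 0.012, 2.4, 15, 0, 0, 0.012, 3.2, 15, 0, 0, 0.012, 4, 15]'

```text
time_s: 17.27
tool_pos: [0.5054, -0.1729, 0.082]
tool_rot: [-179.9, 0.1, 97.7]
force: [-1.4, -1.8, 0.3]
grip_width: 0.0211
grasp_force: 58.0
```

```bash
python3 - <<'E'
from h import *
o=env.get_obs();print({k:np.round(v,3) for k,v in o.items() if k!='effort'})
for n in("side","wrist"):
    M,p,d=shot(n); save('7%s.png'%n,p)
    X=cloud(M,d).reshape(-1,3)
    q=X[(X[:,2]>.06)&(X[:,2]<.075)&(abs(X[:,0]-.506)<.045)&(X[:,1]>-.16)&(X[:,1]<-.08)]
    if len(q)>9: print(n,'V',len(q),q.min(0).round(4),q.max(0).round(4),cv2.minAreaRect((q[:,:2]*1000).astype(np.float32)))
E
```

```text
{'time_s': np.float64(17.275), 'qpos': array([ 39.575,  12.892, -26.157, 108.189,   6.6  ,  60.442,  18.397]), 'joint_velocities': array([ -6.531,  -0.859,   7.518,   0.281,  -2.105,  -0.166, -61.808]), 'tool_pos': array([ 0.505, -0.173,  0.082]), 'tool_rot': array([-1.79895e+02,  5.90000e-02,  9.76800e+01]), 'force': array([-1.352, -1.822,  0.343]), 'wrist_torque': array([-0.374,  0.341,  0.258]), 'grasp_force': np.float64(58.025), 'grip_width': np.float64(0.021)}
side V 281 [ 0.4688 -0.1598  0.06  ] [ 0.5352 -0.1061  0.072 ] ((501.90289306640625, -133.20286560058594), (66.50370788574219, 53.155723571777344), 1.2499340772628784)
wrist V 6778 [ 0.4723 -0.1563  0.06  ] [ 0.5387 -0.1095  0.0735] ((505.5156555175781, -132.9557647705078), (66.26123046875, 46.36652374267578), 0.44806212186813354)
```

>>> drive_tool --moves '[0, 0, 0, 0.8, 15, 0, 0, 0, 1.6, 15, 0, 0, 0, 2.4, 15, 0, 0, 0, 3.2, 15, 0, 0, 0, 4, 15]'

```text
time_s: 18.0
tool_pos: [0.5049, -0.1727, 0.082]
tool_rot: [-179.9, 0.1, 57.9]
force: [-4.0, -1.6, 3.1]
grip_width: 0.0212
grasp_force: 58.0
```

>>> drive_tool --moves '[0, 0, 0, 0.6, 15, 0, 0, 0, 1.2, 15, 0, 0, 0, 1.8, 15, 0, 0, 0, 2.4, 15, 0, 0, 0, 2.4, 15]'

```text
time_s: 18.62
tool_pos: [0.5044, -0.1726, 0.0819]
tool_rot: [-179.9, 0.2, 34.0]
force: [-5.3, -2.4, 4.3]
grip_width: 0.0217
grasp_force: 58.0
```

```bash
python3 -c "
from h import *
o=env.get_obs();print({k:np.round(v,3) for k,v in o.items() if k!='effort'})"
```

```text
{'time_s': np.float64(18.625), 'qpos': array([ 33.204,  12.147, -19.029, 108.444,   4.63 ,  60.342, -43.69 ]), 'joint_velocities': array([ 0.232, -0.088, -0.285, -0.048, -0.068,  0.009,  1.142]), 'tool_pos': array([ 0.504, -0.173,  0.082]), 'tool_rot': array([-179.904,    0.203,   34.048]), 'force': array([-5.303, -2.367,  4.263]), 'wrist_torque': array([-0.292,  1.093,  0.096]), 'grasp_force': np.float64(58.003), 'grip_width': np.float64(0.022)}
```

>>> drive_tool --moves '[0.01, 0, 0, 0.5, 15, 0.02, 0, 0, 1.0, 15, 0.02, 0, 0, 1.5, 15]'

```text
time_s: 19.0
tool_pos: [0.5042, -0.1724, 0.0818]
tool_rot: [-179.9, 0.3, 19.0]
force: [-7.1, -1.3, 5.1]
grip_width: 0.0215
grasp_force: 58.3
```

```bash
python3 -c "
from h import *
o=env.get_obs();print({k:np.round(v,3) for k,v in o.items() if k!='effort'})"
```

```text
{'time_s': np.float64(19.0), 'qpos': array([ 31.713,  12.061, -17.441, 108.455,   4.293,  60.398, -58.501]), 'joint_velocities': array([ -3.783,  -0.256,   4.291,   0.175,  -1.05 ,  -0.21 , -38.556]), 'tool_pos': array([ 0.504, -0.172,  0.082]), 'tool_rot': array([-179.949,    0.332,   19.008]), 'force': array([-7.054, -1.336,  5.068]), 'wrist_torque': array([-0.255,  1.518,  0.698]), 'grasp_force': np.float64(58.28), 'grip_width': np.float64(0.021)}
```

Torque is rising (0.7 N m against 0.12 friction). A little more.

>>> drive_tool --moves '[0, 0, 0, 0.5, 15, 0, 0, 0, 1.0, 15, 0, 0, 0, 1.0, 15]'

```text
time_s: 19.38
tool_pos: [0.5041, -0.1722, 0.0817]
tool_rot: [-180.0, 0.3, 9.1]
force: [-7.9, -2.2, 4.1]
grip_width: 0.0215
grasp_force: 58.2
```

```bash
python3 - <<'E'
from h import *
o=env.get_obs();print({k:np.round(v,3) for k,v in o.items() if k!='effort'})
M,p,d=shot("side"); save('s8.png',cv2.resize(p[130:260,280:420],None,fx=4,fy=4,interpolation=cv2.INTER_CUBIC))
M,p,d=shot("wrist");save('w8.png',p); X=cloud(M,d).reshape(-1,3)
r=X[(np.hypot(X[:,0]-.506,X[:,1]+.1715)<.045)];q=r[(r[:,2]>.098)&(r[:,2]<.112)]
print(len(q),q.mean(0).round(4),cv2.minAreaRect((q[:,:2]*1000).astype(np.float32)))
q=X[(X[:,2]>.06)&(X[:,2]<.075)&(abs(X[:,0]-.506)<.045)&(X[:,1]>-.16)&(X[:,1]<-.08)]
print('V',cv2.minAreaRect((q[:,:2]*1000).astype(np.float32)))
E
```

```text
{'time_s': np.float64(19.375), 'qpos': array([ 30.757,  11.98 , -16.386, 108.499,   4.014,  60.366, -68.173]), 'joint_velocities': array([ 0.119,  0.067, -0.143,  0.087, -0.217, -0.115,  0.876]), 'tool_pos': array([ 0.504, -0.172,  0.082]), 'tool_rot': array([-179.995,    0.337,    9.124]), 'force': array([-7.922, -2.169,  4.088]), 'wrist_torque': array([-0.157,  1.511,  0.523]), 'grasp_force': np.float64(58.152), 'grip_width': np.float64(0.022)}
3093 [ 0.5256 -0.1686  0.1039] ((515.3392944335938, -170.93821716308594), (53.7613410949707, 39.264583587646484), 27.950828552246094)
V ((515.8470458984375, -132.7739715576172), (45.96036148071289, 46.085472106933594), 89.81111145019531)
```

View pics/s8.png

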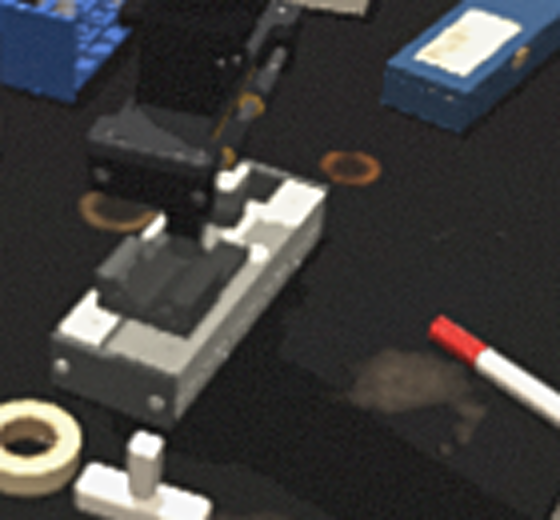

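Releasing and rising to check.

>>> drive_tool --moves '[0, 0, 0, 0, 60, 0, 0, 0, 0, 60, 0, 0, 0, 0, 60, 0, 0, -0.8, 0, 60, 0, 0, -2, 0, 60]'

```text
time_s: 20.1
tool_pos: [0.5059, -0.1709, 0.1615]
tool_rot: [-179.9, 0.2, 9.0]
force: [0.2, -0.9, 0.7]
grip_width: 0.058
grasp_force: 0.0
```

>>> drive_tool --moves '[0, 0.5, -0.8, 0, 60, 0, 1.5, -1, 0, 60, 0, 2.5, -1, 0, 60, 0, 2.5, -1, 0, 60]'

```text
time_s: 20.6
tool_pos: [0.5218, -0.2744, 0.2018]
tool_rot: [179.9, 0.0, 8.6]
force: [-0.5, 0.3, -0.1]
grip_width: 0.0598
grasp_force: 0.0
```

```bash
python3 - <<'E'
from h import *
o=env.get_obs();print(o['tool_pos'].round(4),o['force'].round(1))
for n in("top","side","wrist"):
    M,p,d=shot(n); save('9%s.png'%n,p); X=cloud(M,d).reshape(-1,3)
    r=X[(np.hypot(X[:,0]-.506,X[:,1]+.1715)<.045)]
    for nm,lo,hi in(('wing',.099,.112),('tail',.137,.15)):
        q=r[(r[:,2]>lo)&(r[:,2]<hi)]
        if len(q)>9: print(n,nm,len(q),q.mean(0).round(4),np.percentile(q[:,2],[50,90]).round(4),cv2.minAreaRect((q[:,:2]*1000).astype(np.float32)))
    q=X[(X[:,2]>.06)&(X[:,2]<.075)&(abs(X[:,0]-.506)<.045)&(X[:,1]>-.16)&(X[:,1]<-.08)]
    if len(q)>9:print(n,'V',cv2.minAreaRect((q[:,:2]*1000).astype(np.float32)))
    if n=='top': save('t9.png',cv2.resize(p[190:280,310:450],None,fx=4,fy=4,interpolation=cv2.INTER_CUBIC))
E
```

```text
[ 0.5218 -0.2744  0.2018] [-0.5  0.3 -0.1]
top wing 305 [ 0.5061 -0.1706  0.1051] [0.1053 0.1072] ((506.18817138671875, -171.87515258789062), (69.9968490600586, 22.87775993347168), 10.936909675598145)
top tail 54 [ 0.5063 -0.1715  0.1455] [0.146  0.1478] ((506.2307434082031, -171.98683166503906), (13.980194091796875, 12.195829391479492), 88.6634292602539)
top V ((505.7142639160156, -132.19003295898438), (66.63821411132812, 46.732421875), 0.8984654545783997)
side wing 165 [ 0.5009 -0.1674  0.1035] [0.1036 0.1061] ((501.49957275390625, -169.2144012451172), (66.87168884277344, 23.02484703063965), 11.173013687133789)
side tail 36 [ 0.502  -0.1689  0.1429] [0.144  0.1459] ((503.1730041503906, -169.69468688964844), (14.460421562194824, 16.84511375427246), 3.5044000148773193)
side V ((502.2784423828125, -133.11875915527344), (67.18376922607422, 53.23288345336914), 0.7749305963516235)
wrist wing 1605 [ 0.5119 -0.1745  0.104 ] [0.1043 0.1053] ((506.3706970214844, -173.03111267089844), (69.7748031616211, 21.71525764465332), 10.541851043701172)
wrist tail 344 [ 0.5094 -0.1736  0.144 ] [0.1451 0.1462] ((508.3428039550781, -172.83425903320312), (14.328099250793457, 10.733514785766602), 86.91207885742188)
wrist V ((505.9324035644531, -132.9970245361328), (65.87531280517578, 46.364437103271484), 0.3227957785129547)
```

Wings now at 10.9°, so the nut has turned about 2.9 rad. The tail top is at 0.146, drawn up about 2.5 mm. The bolt is at (0.506, -0.172), upright and square, the V-block has not moved, and the robot is clear.

```bash
python3 -c "
from cell import env
print(env.sign_off())"
```

```text
the job is handed in; nothing more can be done
None
```

The V-block is clamped and the job is handed in at about 21 s: the bolt is home and square, drawn up about 2.5 mm, with the nut turned about 2.9 rad; by my camera measurements the V-block did not move, and no verdict came back on hand-in.

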